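# Rehang a toy bat on the spare fold-down hook

### The job

Move the wooden bat to the other display hook: fold the spare hook fully down, lift the bat off its present hook and hang it on the spare one by the hole in its handle, and then fold the emptied hook up flat against the rail, so that no bare hook sticks out at child height. Do not drop the bat or put it down on the way, and leave the other toys where they stand.

Things in the scene. Friction and masses are not known exactly. Their poses are not given: they have to be found in the camera images.
- stand: Fixed dark wooden display stand on the counter: a level rail 410 mm long, 18 mm thick, from 190 to 275 mm above the counter, open below it, between turned columns 42 mm thick and 305 mm high, 215 mm from its middle, on a plinth 18 mm high, 180 mm deep. Origin on the counter under the middle of the rail's front face; x points into the rail (away from the hooks), y along it, z up.
- spare_hinge (a point): Hinge axis of the spare (empty, folded-up) hook, in the middle of its arm, 18 mm in front of the rail's face, 215 mm above the counter. The axes turn with the arm: z runs from hinge to ball; y lies along the hinge axis, level, along the rail (same as the stand's y); x points into the rail when the arm is up, and upward when it is down.
- spare_ball (a point): Centre of the 14 mm ball on the free end of the spare hook's arm: a straight round steel bar 9 mm thick, ball centre 105 mm from the hinge. Folded up, the arm stands upright in front of the rail and its ball centre is 45 mm above the rail's top edge. Folded down, it points straight out from the rail's front (against the stand's x), rising 5 degrees.
- spare_arm (a joint): Angle of the spare hook's arm in rad: 0 folded up, flat against the rail; 1.48 fully down, at its stop. Starts between 0 and 0.15. The hinge has even friction: the arm stays at any angle, and 1 N or a little less across the ball moves it either way.
- spare_mount: The spare hook's fixed steel plate, 36 mm wide and 80 mm high, with two lugs (25 mm over both) that reach 27 mm out from the rail and hold the arm between them. Origin on the rail's face at the height of the hinge; x into the rail, y along it, z up. It carries the arm.
- used_hinge (a point): Hinge of the hook on which the bat hangs at the start: alike in make, sizes, axes and friction, on the same rail at the same height, 160 to 230 mm to the left or right of the spare one.
- used_ball (a point): Centre of the 14 mm ball on the free end of that hook's arm, 105 mm from its hinge.
- used_arm (a joint): Angle of that hook's arm in rad: 1.48 fully down (as at the start), 0 folded up, flat against the rail.
- bat: Child's flat plywood paddle bat, 190 mm long, 9 mm thick, 60 to 130 g: round blade 104 mm across, straight handle 36 mm wide. Origin at the blade's lowest point, 172 mm below the hole's centre. Axes: z up along the handle, x across the thickness (into the rail while hanging), y across the handle's width.
- bat_hole (a point): Centre of the round hole, 22 mm across and right through, 18 mm below the handle's end; axes as the bat's. At the start the bat hangs upright, its face square to the arm, the hook's arm through the hole 60 to 70 mm out from the hinge; the hole's upper edge rests on the arm, so that its centre lies about 6.5 mm below the arm's axis.
- bat_grip (a point): Middle of the bat's handle, 32 mm below the hole's centre, where grip scales make it 18 mm thick (scales 22 to 66 mm below the hole's centre). The handle's sides are flat, parallel and 36 mm apart (along y), from the handle's end to 80 mm below it.
- nutcracker: Bystander: standing wooden nutcracker soldier, 175 mm high, 78 mm wide, beside the stand; origin under its base.
- engine: Bystander: wooden toy engine, 125 mm long, 91 mm high, on the counter before one end of the stand; origin at counter level under its middle.
- van: Bystander: wooden toy van, 104 mm long, 61 mm high, on the counter before the stand; origin at counter level under its middle.
There are look-alikes about, which are no part of the job. There is more than one size of the bat; the job needs the largest.

How it is judged (in metres and radians):
On the way, in this order (a step that is already met when the one before it is completed fails the run):
1. the spare hook is folded down (at least 1.4 rad) (value of joint spare_arm above 1.4 rad), for 0.2 s.
2. the bat hangs on the spare hook by its hole, let go (z of bat_hole in the frame of spare_hinge between 0.008 and 0.1 m and x of bat_hole in the frame of spare_hinge between -0.012 and 0.004 m and y of bat_hole in the frame of spare_hinge between -0.009 and 0.009 m and contact force between bat and spare_mount above 0.2 N and contact force between bat and the fingers below 0.05 N), for 0.2 s.
At the end, for the whole second after the job is handed in: Spare hook down (over 1.4 rad), its arm through the bat's hole: hole centre 8-100 mm from the hinge, within 9 mm sideways, at most 12 mm below or 4 mm above the arm's axis; bat within 0.25 rad of upright, slower than 0.08 m/s; emptied hook within 0.12 rad of flat (value of joint used_arm below 0.12 rad and value of joint spare_arm above 1.4 rad and z of bat_hole in the frame of spare_hinge between 0.008 and 0.1 m and x of bat_hole in the frame of spare_hinge between -0.012 and 0.004 m and y of bat_hole in the frame of spare_hinge between -0.009 and 0.009 m and angle between bat_hole's own z axis and vertical below 0.25 rad and linear speed of bat below 0.08 m/s); the robot touches nothing.
It fails at once if the bat is dropped or put down (hole below 0.11 m) (height (world z) of bat_hole below 0.11 m).
It fails at once if a bystander toy is moved more than 30 mm (distance of any of nutcracker, engine, van from where it was at the start of the episode above 0.03 m).
It also fails if it takes over 72 s, if anything falls off the work surface, if the arm or the gripper's body presses on something with over 40 N, if the wrist force passes 120 N, or if a joint passes its speed limit or range.

### The arm

A 6-joint arm with a two-finger parallel gripper is mounted at the origin on the work surface. World frame = base frame: x ahead of the robot, y to its left, z up, the work surface at z = 0. Lengths are in mm, angles in rad, forces in N, time in s.
With the tool pointing down it reaches from about 325 to 850 mm from the base axis. Payload 4.4 kg.
Tool frame: the origin (TCP) lies at the very end of the fingers, on their centre line; the grasp point (between the pads) lies 19 mm behind it; z points along the fingers, y is the line along which they close (so a half turn about z gives the same grasp; the last joint's range is limited). The gripper opens to 94 mm and grips with 3 to 60 N. Pads are 16 mm wide; open, the fingers measure 119 mm over their backs; the gripper's body (75 mm by 177 mm) begins 78 mm behind the grasp point.
Start: joints at [-1.276, 0.207, 1.542, -0, 1.393, -0.15], TCP at [247.917, -518.811, 205.447] pointing down, gripper open.
Joint ranges: [-2.73, 2.73], [-0.86, 2.22], [0.23, 2.46], [-1.11, 4.25], [0.08, 2.63], [-2.82, 2.82]. Speed limits (rad/s): [2.79, 2.79, 3.14, 3.14, 3.14, 3.14].

### API

Orientations are given as a 3x3 rotation matrix whose columns are the frame's x, y, z axes.
In Python, from bench import * gives the robot as it stands.
- The arm moves only by the tool servo_tool, never from a script. Its argument "series" is a list that holds one entry, the list of rows, each a list of 7 numbers: the shift along the tool's x, y, z in m, then the turn, a rotation vector about the tool's x, y, z in rad, then the finger opening in m, from 0 to 0.094. A call has 1 to 10 rows; each row shifts and turns the commanded pose from where the row before left it, along the tool's axes as they then stand; what a row does not reach is not made up. A row lasts 1/8 s, in which the tool goes at most 62.5 mm and 10.7 degrees, less where a joint would pass 70% of its speed; a pose out of reach is approached as far as the arm can. A call is refused whole if a number of a shift passes 0.0625 or a number of a turn 0.188, either way. A call with a gripper value outside its range is refused whole. The fingers move at their own pace and stop on an object; "force" is the grip in N (left out, the last holds). Time passes only in rows, so rows that do not move let the fingers close. It gives the time, the measured TCP pose, the force, the opening and the grip force at its end, in the units of the state.
- get_obs(): the state, without advancing time (a new reading comes with each control period).
- snapshot(name): name is "scene" or "top" or "wrist"; returns a dict with "img" (480x640x3 uint8, blue, green, red), "depth" (480x640 float32, mm along the optical axis (not along the pixel's ray), 0 where there is no reading), "fx", "fy", "cx", "cy" (pixels), "k1" (the pictures are not rectified: a ray, as slopes to the right and down, at radius r is drawn at 1 + k1 r^2 times it, then the intrinsics apply), "R" (3x3) and "t" (3): a world point X has camera coordinates R X + t. Camera axes: x right, y down, z forward; pixel columns grow to the right and rows downward; lengths in mm; the calibration is good to about 2 mm. A picture is of the moment at which its call begins.
- job_done(): hands the job in; it is judged then, once.
The state is a dict: "time": time; "joint_positions": joint angles; "dq": joint speeds; "tau": joint torques, N m; "ee_pos": TCP position; "tool_rot": TCP orientation; "wrist_force": force on the tool from outside, world axes, zero at the start; "ft_torque": the same for the moment, N m; "finger_gap": finger opening in mm; "grip_force": force on a finger pad.
Only numpy, scipy, OpenCV 4.12 (cv2) and the standard library are available. Lean on these libraries where they do the work, as an engineer would, in place of code of your own. Each camera call takes 0.05 s, during which the arm holds its last target. There are 200 camera calls.

## Working session

There is one attempt and no reset: what is moved stays moved. The work goes in short steps, Python scripts to look and compute and a tool call to move; the robot and the scene stay as the last step left them, time stands still between calls to the robot, and variables do not carry over. Pictures are saved under pics/ and viewed, at most 10 in all, crops included, and the job is handed in when it is done.

Besides the shell and the picture viewer there is one more tool, called after "Request:" by a JSON object that holds its "api" and its "payload". servo_tool: Moves the arm, as the interface text tells. Its arguments: {"type":"object","properties":{"series":{"type":"array","items":{"type":"array","items":{"type":"array","items":{"type":"number"}}}},"force":{"type":"number"}},"required":["series"]}

```bash
ls; mkdir -p pics; cat > h.py <<'E'
from bench import *
import numpy as np, cv2
def proj(s,P):
    c=np.atleast_2d(P)@np.array(s["R"]).T+np.array(s["t"]); u=c[:,:2]/c[:,2:]; r2=(u**2).sum(1,keepdims=True)
    u=u*(1+s["k1"]*r2); return u*[s["fx"],s["fy"]]+[s["cx"],s["cy"]]
def cloud(s):
    v,u=np.mgrid[:480,:640]; d=np.stack([(u-s["cx"])/s["fx"],(v-s["cy"])/s["fy"]],-1); q=d.copy()
    for _ in range(6): q=d/(1+s["k1"]*(q**2).sum(-1,keepdims=True))
    z=s["depth"][...,None]; c=np.concatenate([q*z,z],-1)
    return (c-np.array(s["t"]))@np.array(s["R"])   # world, per pixel
E
python3 - <<'E'
from h import *
import pickle
for n in ["scene","top"]:
    s=snapshot(n); cv2.imwrite(f"pics/{n}0.png",s["img"]); pickle.dump(s,open(n+"0.pkl","wb"))
    print(n,s["fx"],s["k1"],-np.array(s["R"]).T@s["t"], np.array(s["R"])[2])
o=get_obs(); print(o["time"],o["ee_pos"],np.round(o["tool_rot"],3),o["finger_gap"])
E
```

```text
pics
scene 472.48882821653893 0.000832226678842946 [1018.21928267   48.07194974  938.79591269] [-0.51523408 -0.17188707 -0.83963604]
top 460.3278421224442 -0.028305417722411092 [ 482.05086717 -118.9081561  1051.50806187] [ 0.10069046 -0.00545611 -0.99490284]
0.1 [ 247.70162874 -518.10906596  204.41700529] [[ 0.902  0.431 -0.001]
 [ 0.431 -0.902  0.002]
 [ 0.    -0.002 -1.   ]] 93.93420628797543
```

View pics/scene0.png

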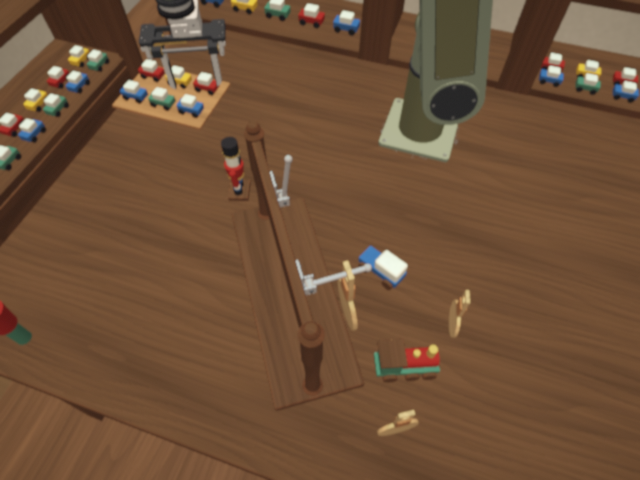

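View pics/top0.png

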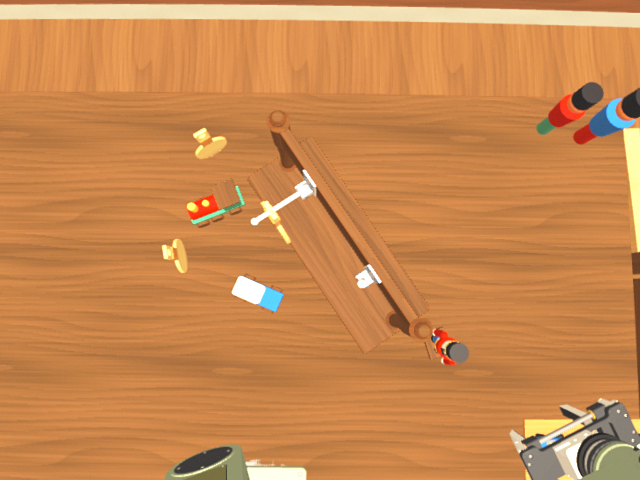

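```bash
python3 - <<'E'
from h import *
import pickle
s=pickle.load(open("top0.pkl","rb")); W=cloud(s); im=s["img"]
Z=W[...,2]
def at(u,v,r=2): 
    p=W[v-r:v+r+1,u-r:u+r+1].reshape(-1,3); return np.round(np.median(p,0),1)
for n,(u,v) in dict(counter=(320,400),colL=(278,118),colR=(421,328),railm=(345,222),usedball=(255,221),usedmid=(280,208),usedhinge=(303,190),spare=(367,279),bat=(268,208),plinth=(310,270)).items(): print(n,at(u,v))
m=(Z>268)&(Z<281)
m[:, :270]=0; m[:,440:]=0; m[:100]=0;m[350:]=0
P=W[m]; print(len(P),np.median(P[:,2]))
print(cv2.minAreaRect(P[:,:2].astype(np.float32)))
big=cv2.resize(im[100:360,180:480],None,fx=2.6,fy=2.3,interpolation=cv2.INTER_CUBIC)
cv2.imwrite("pics/topcrop.png",cv2.resize(im[160:300,230:390],None,fx=5,fy=4.28,interpolation=cv2.INTER_CUBIC))
s=pickle.load(open("scene0.pkl","rb"));
cv2.imwrite("pics/scenecrop.png",cv2.resize(s["img"][120:360,220:460],None,fx=2.5,fy=2.5,interpolation=cv2.INTER_CUBIC))
W=cloud(s)
for n,(u,v) in dict(colL=(254,130),colR=(311,329),spareball=(288,159),sparemid=(286,180),usedball=(368,267),usedmid=(330,279),bathandle=(348,268),blade=(351,305),van=(385,265),eng=(410,355)).items(): print(n,at(u,v))
E
```

```text
counter [ 238.3 -126.6   -0. ]
colL [768.7 -49.1 304.3]
colR [ 422.7 -285.8  303.3]
railm [ 597.8 -164.2  275.5]
usedball [604.5  -4.8 229.9]
usedmid [662.3 -35.8  20.4]
usedhinge [664.2 -90.1 221.9]
spare [ 502.8 -207.8  219. ]
bat [628.3 -27.9 233.3]
plinth [ 526.6 -101.2   18. ]
2720 275.08357914360045
((592.1859741210938, -163.672119140625), (470.7203369140625, 50.720603942871094), 34.523406982421875)
colL [ 425.7 -283.3  295.9]
colR [775.  -45.2 303.2]
spareball [ 495.7 -185.9  322.4]
sparemid [ 499.  -192.8  265.3]
usedball [605.7  -0.7 229.2]
usedmid [644.4 -58.6 219.8]
bathandle [621.2 -32.8 232.4]
blade [643.  -14.7 139.5]
van [491.5  20.8  60. ]
eng [671.2 115.7  65.6]
```

View pics/topcrop.png

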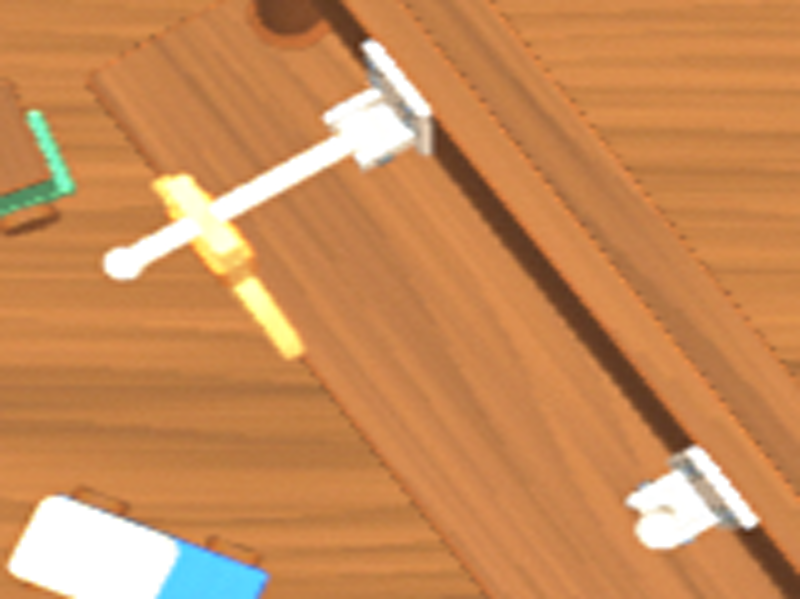

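View pics/scenecrop.png

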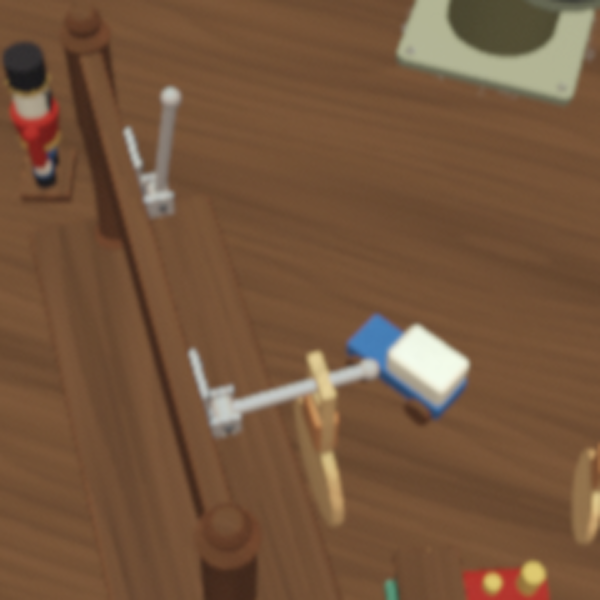

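```bash
cat > fit.py <<'E'
from h import *
import pickle
from scipy.optimize import least_squares
st=pickle.load(open("top0.pkl","rb")); ss=pickle.load(open("scene0.pkl","rb"))
def refine(s,u,v,r=7):
    g=s["img"][v-r:v+r+1,u-r:u+r+1].astype(float); w=np.clip(g.min(2)-np.percentile(g.min(2),60),0,None); 
    yy,xx=np.mgrid[-r:r+1,-r:r+1]; return [u+(w*xx).sum()/w.sum(), v+(w*yy).sum()/w.sum()]
# rail top front edge in the top picture: image gradient is weak, use the depth mask
W=cloud(st); Z=W[...,2]; yy,xx=np.mgrid[:480,:640]
edge=[]
for v in range(150,300,3):
    c=np.where((Z[v]>268)&(Z[v]<281)&(xx[v]>270)&(xx[v]<440))[0]
    if len(c)>5: edge.append((v,c.min(),c.max()))
edge=np.array(edge)
k=np.polyfit(edge[:,0],edge[:,1]-.5,1); res=np.polyval(k,edge[:,0])-edge[:,1]+.5
E=edge[abs(res)<2]; k=np.polyfit(E[:,0],E[:,1]-.5,1); k2=np.polyfit(E[:,0],E[:,2]+.5,1)
print(len(edge),len(E),k,k2)
obs=dict(ub_t=(255,221.4),sb_t=(362.6,283.1),ub_s=(368.4,267.2),sb_s=(288.4,158.4))
def pts(p):
    x0,y0,th,yu,ys,a=p; X=np.array([np.sin(th),-np.cos(th),0]); Y=np.array([np.cos(th),np.sin(th),0]); O=np.array([x0,y0,0]); z=np.array([0,0,1.])
    ball=lambda y,a:O+Y*y-X*(18+105*np.sin(a))+z*(215+105*np.cos(a))
    return O,X,Y,z,ball(yu,1.48),ball(ys,a)
def f(p,full=True):
    O,X,Y,z,ub,sb=pts(p); r=[]
    for s,q,o in((st,ub,"ub_t"),(st,sb,"sb_t"),(ss,ub,"ub_s"),(ss,sb,"sb_s")): r+=list(proj(s,q)[0]-obs[o])
    for y in(-150,0,150):
        for kk,xo in((k,0),(k2,18)):
            u,v=proj(st,O+Y*y+X*xo+z*275)[0]; r.append((u-np.polyval(kk,v))/np.hypot(1,kk[0]))
    for y,c in((215,(278,118)),(-215,(421,328))): r+=list(.3*(proj(st,O+Y*y+X*9+z*303)[0]-c))
    return np.array(r)
if __name__=="__main__":
    s=least_squares(f,[592,-159,.6,99,-90,.05],loss="soft_l1"); print(np.round(s.x,4)); print(np.round(s.fun,2)); O,X,Y,z,ub,sb=pts(s.x); print(X,Y,ub,sb,s.x[3]-s.x[4])
    # bat points: out and y of handle pixels in scene/top clouds
    for c,name in((st,"top"),(ss,"scene")):
        Wc=cloud(c); q=(Wc-O); out=-(q@X); y=q@Y; h=Wc[...,2]
        m=(abs(y-s.x[3])<60)&(out>65)&(out<110)&(h>60)&(h<240); b=c["img"].astype(int); m&=(b[...,2]-b[...,0]>60)
        for lo,hi in((60,160),(160,200),(200,215),(226,240)):
            n=m&(h>lo)&(h<=hi); 
            if n.sum()>3: print(name,lo,n.sum(),"out",np.round(np.percentile(out[n],[10,50,90]),1),"y",np.round(np.percentile(y[n]-s.x[3],[5,50,95]),1),"h",np.percentile(h[n],95).round(1))
    for nm,(lo,hi) in dict(low=(30,120)).items():
        Wc=cloud(st); q=Wc-O; out=-(q@X); y=q@Y; h=Wc[...,2]; 
        n=(h>25)&(h<100)&(out>110)&(out<300)&(abs(y)<300); lab=cv2.connectedComponentsWithStats(n.astype(np.uint8))
        for i in range(1,lab[0]):
            if lab[2][i,4]>60: j=lab[1]==i; print("obstacle out",np.percentile(out[j],[1,99]).round(),"y",np.percentile(y[j],[1,99]).round(),"h",h[j].max().round())
    np.save("p.npy",s.x)
E
python3 fit.py
```

```text
50 43 [  0.67858064 188.66487632] [  0.68523927 200.47365738]
[ 5.912930e+02 -1.595195e+02  6.002000e-01  9.974350e+01 -9.749190e+01
  1.277000e-01]
[-1.03  0.21 -0.85  0.35 -1.08  0.03 -1.39  0.13  0.34 -0.4   0.27 -0.22
  0.14 -0.13 -0.61 -0.76  0.47  0.71]
[ 0.56479321 -0.82523247  0.        ] [0.82523247 0.56479321 0.        ] [604.37921854  -2.03842799 224.52052057] [ 493.1236599  -188.69732145  319.14569696] 197.2353746643338
top 60 138 out [86.4 91.3 95.3] y [-49.4 -29.   44.8] h 154.2
top 160 85 out [80.7 92.7 96.7] y [-17.5 -11.5  15.2] h 195.1
top 200 12 out [86.2 91.4 92.2] y [-17.6 -17.1  11.9] h 211.4
top 226 13 out [82.8 87.3 91.3] y [-17.5  -7.   17. ] h 234.7
scene 60 397 out [87.  88.5 93.3] y [-38.1  19.5  49.4] h 151.6
scene 160 170 out [80.6 83.9 94.2] y [-7.  14.5 17.8] h 196.5
scene 200 36 out [83.8 85.3 91.3] y [-12.7  16.2  17.6] h 213.6
scene 226 106 out [83.4 86.8 90.6] y [-16.5  -0.1  16.3] h 234.1
obstacle out [120. 239.] y [185. 255.] h 98.0
obstacle out [289. 300.] y [160. 198.] h 97.0
obstacle out [168. 249.] y [-48.  48.] h 66.0
```

Request:
{"api": "servo_tool", "payload": {"series": [[[0, 0, -0.022, 0, 0, -0.1724, 0.08], [0, 0, -0.022, 0, 0, -0.1724, 0.08], [0, 0, -0.022, 0, 0, -0.1724, 0.08], [0, 0, -0.022, 0, 0, -0.1724, 0.08], [0, 0, -0.022, 0, 0, -0.1724, 0.08], [0, 0, -0.022, 0, 0, -0.1724, 0.08], [0, 0, -0.022, 0, 0, -0.1724, 0.08], [0, 0, -0.022, 0, 0, -0.1724, 0.08], [0, 0, -0.022, 0, 0, -0.1724, 0.08], [0, 0, -0.022, 0, 0, -0.1724, 0.08]]], "force": 8}}

```text
time: 1.35
ee_pos: [247.9, -518.6, 425.4]
tool_rot: [[-0.569, 0.823, -0.0], [0.823, 0.569, 0.001], [0.001, 0.0, -1.0]]
wrist_force: [0.3, 0.4, 0.3]
finger_gap: 80.0
grip_force: 0.0
```

```bash
cat >> h.py <<'E'
p=np.load("p.npy"); th=p[2]; X=np.array([np.sin(th),-np.cos(th),0]); Y=np.array([np.cos(th),np.sin(th),0]); O=np.array([p[0],p[1],0])
def hp(y,out,z): return O+Y*y-X*out+np.array([0,0,z])
def delta(tcp,show=True):
    "tool-axes shift from the present TCP to a world TCP, and the turn to the rail-square down pose (mm, rad)"
    from scipy.spatial.transform import Rotation as Q
    o=get_obs(); R=np.array(o["tool_rot"]); T=np.stack([-X,Y,[0,0,-1]],1)
    print("t",o["time"],"ee",np.round(o["ee_pos"],1),"shift",np.round(R.T@(np.array(tcp)-o["ee_pos"]),1),"turn",np.round(Q.from_matrix(R.T@T).as_rotvec(),4),"gap",round(o["finger_gap"],1),"F",np.round(o["wrist_force"],1),"j",np.round(o["joint_positions"],2))
E
python3 - <<'E'
from h import *
delta(hp(p[4],18+105*np.sin(p[5]),301+60))
E
```

```text
t 1.35 ee [ 247.9 -518.6  425.4] shift [131.8 389.3  64.8] turn [ 0.0004 -0.0012  0.0045] gap 80.0 F [0.3 0.4 0.3] j [-1.28  0.14  1.18  0.    1.82 -1.88]
```

Request:
{"api": "servo_tool", "payload": {"series": [[[0.0165, 0.0487, 0, 0, 0, 0.0045, 0.06], [0.0165, 0.0487, 0, 0, 0, 0, 0.06], [0.0165, 0.0487, 0, 0, 0, 0, 0.06], [0.0165, 0.0487, 0, 0, 0, 0, 0.06], [0.0165, 0.0487, 0, 0, 0, 0, 0.06], [0.0165, 0.0487, 0, 0, 0, 0, 0.06], [0.0165, 0.0487, 0, 0, 0, 0, 0.06], [0.0165, 0.0487, 0.02, 0, 0, 0, 0.06], [0, 0, 0.022, 0, 0, 0, 0.06], [0, 0, 0.022, 0, 0, 0, 0.06]]]}}

```text
time: 2.6
ee_pos: [496.8, -190.0, 360.1]
tool_rot: [[-0.562, 0.827, -0.001], [0.827, 0.562, 0.0], [0.001, -0.001, -1.0]]
wrist_force: [-0.5, 0.5, -0.6]
finger_gap: 59.7
grip_force: 0.0
```

```bash
python3 - <<'E'
from h import *
delta(hp(p[4],18+105*np.sin(p[5]),301))
s=snapshot("wrist"); cv2.imwrite("pics/w1.png",s["img"])
print(-np.array(s["R"]).T@s["t"])
E
```

```text
t 2.6 ee [ 496.8 -190.   360.1] shift [ 3.1 -2.3 59.1] turn [-0.0005 -0.001  -0.0036] gap 59.7 F [-0.5  0.5 -0.6] j [-0.53  0.04  1.41 -0.    1.69 -1.12]
[ 457.34076932 -131.49153794  538.70777688]
```

View pics/w1.png

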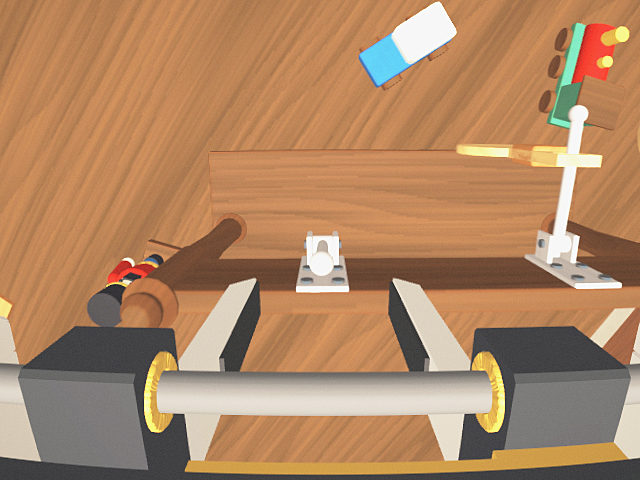

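```bash
cat > wr.py <<'E'
from h import *
from scipy.optimize import least_squares
s=snapshot("wrist"); o=get_obs()
import sys
def cen(u,v,r=13):
    g=cv2.GaussianBlur(s["img"][v-r:v+r+1,u-r:u+r+1],(3,3),0).min(2); m=(g>180).astype(np.uint8); 
    n,l,st,c=cv2.connectedComponentsWithStats(m); return c[1+np.argmax(st[1:,4])]+[u-r,v-r],st[1:]
for nm,P in(("spare",hp(p[4],18+105*np.sin(p[5]),215+105*np.cos(p[5]))),("used",hp(p[3],18+105*np.sin(1.48),215+105*np.cos(1.48)))):
    q=proj(s,P)[0]; d=s["R"]@P+s["t"]; print(nm,q.round(1),"depth",d[2].round(),"mm/px",(d[2]/s["fx"]).round(3))
tip=np.array(o["ee_pos"]); print("tip",proj(s,tip))
print(np.round(s["R"],3))
E
python3 wr.py
```

```text
spare [321.2 270.7] depth 226.0 mm/px 0.549
used [581.9 116.3] depth 296.0 mm/px 0.718
tip [[322.76667755 300.2580235 ]]
[[ 0.827  0.562 -0.002]
 [ 0.546 -0.803  0.237]
 [ 0.131 -0.197 -0.972]]
```

Request:
{"api": "servo_tool", "payload": {"series": [[[0.005, -0.002, 0.015, 0, 0, -0.003, 0.06], [0, 0, 0.015, 0, 0, 0, 0.06], [0, 0, 0.015, 0, 0, 0, 0.06], [0, 0, 0.014, 0, 0, 0, 0.06], [0, 0, 0, 0, 0, 0, 0.0], [0, 0, 0, 0, 0, 0, 0.0], [0, 0, 0, 0, 0, 0, 0.0], [0, 0, 0, 0, 0, 0, 0.0]]], "force": 8}}

```text
time: 3.7
ee_pos: [492.4, -188.2, 303.1]
tool_rot: [[-0.563, 0.827, 0.001], [0.827, 0.563, -0.001], [-0.001, 0.001, -1.0]]
wrist_force: [-0.4, 0.4, -0.9]
finger_gap: 23.5
grip_force: 0.0
```

```bash
python3 - <<'E'
from h import *
a0=.15
P=lambda a:hp(p[4],18+105*np.sin(a),215+105*np.cos(a)-19)
delta(P(a0))
n=16; A=np.linspace(a0,1.47,n+1); 
for i in range(n): print(np.round([105*(np.sin(A[i+1])-np.sin(A[i])),105*(np.cos(A[i])-np.cos(A[i+1]))],1),end=" ")
E
```

```text
t 3.7 ee [ 492.4 -188.2  303.1] shift [1.5 0.3 3.3] turn [ 0.0006  0.0011 -0.0026] gap 23.5 F [-0.4  0.4 -0.9] j [-0.53  0.04  1.52  0.    1.57 -1.13]
[8.5 1.6] [8.3 2.3] [8.1 3. ] [7.8 3.7] [7.5 4.3] [7.1 4.9] [6.7 5.5] [6.2 6. ] [5.7 6.5] [5.2 7. ] [4.6 7.4] [3.9 7.7] [3.3 8. ] [2.6 8.3] [1.9 8.4] [1.2 8.6]
```

Request:
{"api": "servo_tool", "payload": {"series": [[[0.001, 0, 0.002, 0, 0, 0, 0.0], [0, 0, 0, 0, 0, 0, 0.0], [0, 0, 0, 0, 0, 0, 0.0], [0, 0, 0, 0, 0, 0, 0.0]]]}}

```text
time: 4.2
ee_pos: [492.5, -186.8, 301.2]
tool_rot: [[-0.563, 0.826, 0.003], [0.826, 0.563, 0.0], [-0.001, 0.002, -1.0]]
wrist_force: [5.8, 2.4, 3.0]
finger_gap: 13.3
grip_force: 8.0
```

Request:
{"api": "servo_tool", "payload": {"series": [[[0.0085, 0.0005, 0.0016, 0, 0, 0, 0], [0.0083, 0.0005, 0.0023, 0, 0, 0, 0], [0.0081, 0, 0.003, 0, 0, 0, 0], [0.0078, 0, 0.0037, 0, 0, 0, 0], [0.0075, 0, 0.0043, 0, 0, 0, 0], [0.0071, 0, 0.0049, 0, 0, 0, 0], [0.0067, 0, 0.0055, 0, 0, 0, 0], [0.0062, 0, 0.006, 0, 0, 0, 0], [0.0057, 0, 0.0065, 0, 0, 0, 0], [0.0052, 0, 0.007, 0, 0, 0, 0]]]}}

```text
time: 5.45
ee_pos: [452.0, -127.8, 255.0]
tool_rot: [[-0.562, 0.827, -0.0], [0.827, 0.562, -0.0], [-0.0, -0.0, -1.0]]
wrist_force: [3.1, 1.4, -0.2]
finger_gap: 12.8
grip_force: 8.0
```

Request:
{"api": "servo_tool", "payload": {"series": [[[0.0046, 0, 0.0074, 0, 0, 0, 0], [0.0039, 0, 0.0077, 0, 0, 0, 0], [0.0033, 0, 0.008, 0, 0, 0, 0], [0.0026, 0, 0.0083, 0, 0, 0, 0], [0.0019, 0, 0.0084, 0, 0, 0, 0], [0.0012, 0, 0.0086, 0, 0, 0, 0], [0.0005, 0, 0.003, 0, 0, 0, 0], [0, 0, 0, 0, 0, 0, 0]]]}}

```text
time: 6.45
ee_pos: [442.2, -113.3, 204.7]
tool_rot: [[-0.563, 0.827, -0.0], [0.827, 0.563, -0.001], [-0.0, -0.0, -1.0]]
wrist_force: [-0.8, 1.7, 4.6]
finger_gap: 12.9
grip_force: 8.0
```

```bash
python3 - <<'E'
from h import *
delta(hp(p[4],18+105*np.sin(1.48),215+105*np.cos(1.48)-19))
E
```

```text
t 6.45 ee [ 442.2 -113.3  204.7] shift [ 0.2 -0.6 -0.8] turn [-0.0004  0.0004 -0.0027] gap 12.9 F [-0.8  1.7  4.6] j [-0.44 -0.05  1.82 -0.    1.37 -1.04]
```

Request:
{"api": "servo_tool", "payload": {"series": [[[0, 0, 0, 0, 0, 0, 0.03], [0, 0, 0, 0, 0, 0, 0.03], [0, 0, -0.03, 0, 0, 0, 0.06], [0, 0, -0.045, 0, 0, 0, 0.06], [0, 0, -0.045, 0, 0, 0, 0.06], [-0.009, 0.049, -0.02, 0, 0, -0.003, 0.06], [-0.009, 0.049, 0, 0, 0, 0, 0.06], [-0.009, 0.049, 0, 0, 0, 0, 0.06], [-0.008, 0.049, 0, 0, 0, 0, 0.06], [0, 0, 0, 0, 0, 0, 0.06]]]}}

```text
time: 7.7
ee_pos: [625.1, -30.0, 341.1]
tool_rot: [[-0.567, 0.824, -0.004], [0.824, 0.567, 0.001], [0.003, -0.003, -1.0]]
wrist_force: [-0.1, -0.4, -0.3]
finger_gap: 59.9
grip_force: 0.0
```

```bash
python3 wr.py; python3 - <<'E'
from h import *
delta(hp(p[3],87,163))
s=snapshot("wrist"); cv2.imwrite("pics/w2.png",s["img"])
for z in(233,224): print(proj(s,hp(p[3],87,z)))
b=hp(p[4],18+105*np.sin(1.48),215+105*np.cos(1.48)); print("spare ball",proj(s,b), s["R"]@b+s["t"])
E
```

```text
spare [ -8.3 367.6] depth 226.0 mm/px 0.547
used [322.2 193.3] depth 295.0 mm/px 0.717
tip [[319.99885584 299.44056254]]
[[ 0.823  0.568 -0.002]
 [ 0.552 -0.799  0.24 ]
 [ 0.135 -0.199 -0.971]]
t 7.75 ee [623.9 -30.9 342. ] shift [ -1.2   0.8 179. ] turn [-0.0033 -0.0023  0.0017] gap 59.9 F [-0.4  0.6 -0.1] j [-0.19  0.25  1.21 -0.    1.68 -0.79]
[[324.11320848 243.79457068]]
[[324.13832336 240.8811116 ]]
spare ball [[ 62.32790134 194.48850301]] [-197.0258795   -37.53462268  296.40535031]
```

View pics/w2.png

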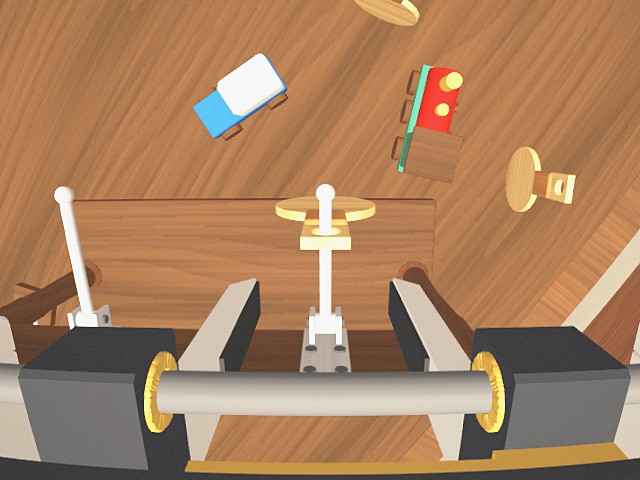

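Request:
{"api": "servo_tool", "payload": {"series": [[[-0.001, 0.001, 0.05, 0, 0, 0.001, 0.06], [0, 0, 0.05, 0, 0, 0, 0.06], [0, 0, 0.04, 0, 0, 0, 0.06], [0, 0, 0.025, 0, 0, 0, 0.06], [0, 0, 0.013, 0, 0, 0, 0.05], [0, 0, 0, 0, 0, 0, 0.042], [0, 0, 0, 0, 0, 0, 0.042]]], "force": 25}}

```text
time: 8.68
ee_pos: [626.1, -32.0, 168.3]
tool_rot: [[-0.564, 0.826, 0.003], [0.826, 0.564, -0.001], [-0.002, 0.002, -1.0]]
wrist_force: [0.3, 0.6, -0.2]
finger_gap: 42.1
grip_force: 0.0
```

```bash
python3 - <<'E'
from h import *
delta(hp(p[3],87,164))
s=snapshot("wrist"); cv2.imwrite("pics/w3.png",s["img"])
E
```

```text
t 8.675 ee [626.1 -32.  168.3] shift [ 1.5 -1.   4.3] turn [ 0.0023  0.0024 -0.001 ] gap 42.1 F [ 0.3  0.6 -0.2] j [-0.19  0.34  1.45 -0.    1.35 -0.79]
```

View pics/w3.png

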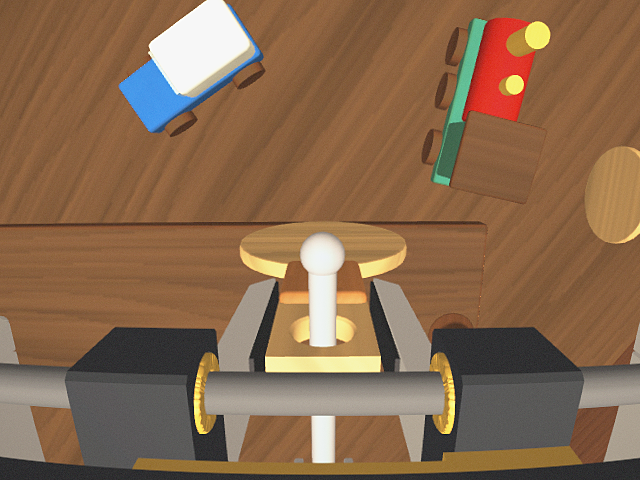

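Request:
{"api": "servo_tool", "payload": {"series": [[[0.001, 0, 0.003, 0, 0, 0, 0.042], [0, 0, 0, 0, 0, 0, 0.0], [0, 0, 0, 0, 0, 0, 0.0], [0, 0, 0, 0, 0, 0, 0.0], [0, 0, 0, 0, 0, 0, 0.0]]], "force": 30}}

```text
time: 9.35
ee_pos: [624.6, -30.7, 163.4]
tool_rot: [[-0.564, 0.826, 0.0], [0.826, 0.564, 0.0], [0.0, 0.0, -1.0]]
wrist_force: [-0.2, -0.8, 1.7]
finger_gap: 35.5
grip_force: 30.0
```

```bash
python3 - <<'E'
from h import *
delta(hp(p[3],87,164))
E
```

```text
t 9.35 ee [624.6 -30.7 163.4] shift [-0.5 -0.5 -0.6] turn [ 0.0001 -0.     -0.0006] gap 35.5 F [-0.2 -0.8  1.7] j [-0.19  0.35  1.45  0.    1.34 -0.79]
```

Request:
{"api": "servo_tool", "payload": {"series": [[[0, 0, -0.004, 0, 0, 0, 0.0], [0, 0, -0.003, 0, 0, 0, 0.0], [0, 0, 0, 0, 0, 0, 0.0]]]}}

```text
time: 9.72
ee_pos: [624.9, -30.8, 170.6]
tool_rot: [[-0.564, 0.826, 0.001], [0.826, 0.564, -0.0], [-0.0, 0.001, -1.0]]
wrist_force: [0.4, -0.5, -1.2]
finger_gap: 35.8
grip_force: 30.0
```

```bash
python3 - <<'E'
from h import *
delta(hp(p[3],87,170))
s=snapshot("wrist"); cv2.imwrite("pics/w4.png",s["img"])
E
```

```text
t 9.725 ee [624.9 -30.8 170.6] shift [-0.2 -0.7  0.6] turn [ 0.0005  0.0005 -0.0007] gap 35.8 F [ 0.4 -0.5 -1.2] j [-0.19  0.34  1.45  0.    1.35 -0.79]
```

View pics/w4.png

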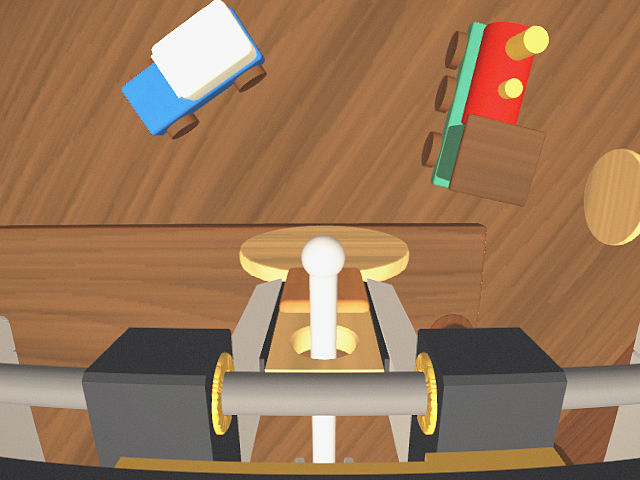

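Request:
{"api": "servo_tool", "payload": {"series": [[[0.007, 0, -0.0006, 0, 0, 0, 0.0], [0.007, 0, -0.0006, 0, 0, 0, 0.0], [0.007, 0, -0.0007, 0, 0, 0, 0.0], [0.007, 0, -0.0006, 0, 0, 0, 0.0], [0.007, 0, -0.0006, 0, 0, 0, 0.0], [0.007, 0, -0.0007, 0, 0, 0, 0.0], [0.007, 0, -0.0006, 0, 0, 0, 0.0], [0.008, 0, -0.0007, 0, 0, 0, 0.0], [0, 0, 0, 0, 0, 0, 0.0]]]}}

```text
time: 10.9
ee_pos: [592.2, 16.9, 175.5]
tool_rot: [[-0.565, 0.825, 0.0], [0.825, 0.565, 0.0], [0.0, 0.0, -1.0]]
wrist_force: [0.2, 0.0, -1.0]
finger_gap: 36.0
grip_force: 30.0
```

```bash
python3 - <<'E'
from h import *
delta(hp(p[3],87+57,175))
E
```

```text
t 10.9 ee [592.2  16.9 175.5] shift [-1.1 -0.6  0.5] turn [ 0.0001 -0.      0.0001] gap 36.0 F [ 0.2  0.  -1. ] j [-0.12  0.27  1.53  0.    1.34 -0.72]
```

Request:
{"api": "servo_tool", "payload": {"series": [[[0, 0, -0.02, 0, 0, 0, 0.0], [0, 0, -0.025, 0, 0, 0, 0.0], [0, -0.01, -0.015, 0, 0, 0, 0.0], [0, -0.025, 0, 0, 0, 0, 0.0], [0, -0.035, 0, 0, 0, 0, 0.0], [0, -0.037, 0, 0, 0, 0, 0.0], [0, -0.035, 0, 0, 0, 0, 0.0], [0, -0.03, 0, 0, 0, 0, 0.0], [0, -0.017, 0, 0, 0, 0, 0.0], [0, -0.008, 0, 0, 0, 0, 0.0]]]}}

```text
time: 12.15
ee_pos: [429.2, -95.3, 235.4]
tool_rot: [[-0.563, 0.826, 0.0], [0.826, 0.563, 0.0], [-0.0, 0.0, -1.0]]
wrist_force: [1.0, -0.7, -0.6]
finger_gap: 35.9
grip_force: 30.0
```

Request:
{"api": "servo_tool", "payload": {"series": [[[0, 0, 0.015, 0, 0, 0, 0.0], [0, 0, 0.02, 0, 0, 0, 0.0], [0, 0, 0.015, 0, 0, 0, 0.0], [0, 0, 0.01, 0, 0, 0, 0.0], [0, 0, 0, 0, 0, 0, 0.0]]]}}

```text
time: 12.78
ee_pos: [429.3, -94.4, 174.2]
tool_rot: [[-0.565, 0.825, -0.002], [0.825, 0.565, 0.001], [0.002, -0.001, -1.0]]
wrist_force: [-1.0, 0.0, -0.6]
finger_gap: 35.7
grip_force: 30.0
```

```bash
python3 - <<'E'
from h import *
delta(hp(p[4],144,175.5))
s=snapshot("wrist"); cv2.imwrite("pics/w5.png",s["img"])
E
```

```text
t 12.775 ee [429.3 -94.4 174.2] shift [-1.3 -0.6 -1.3] turn [-0.0011 -0.0019 -0.0003] gap 35.7 F [-1.   0.  -0.6] j [-0.41 -0.06  1.89  0.    1.31 -1.01]
```

View pics/w5.png

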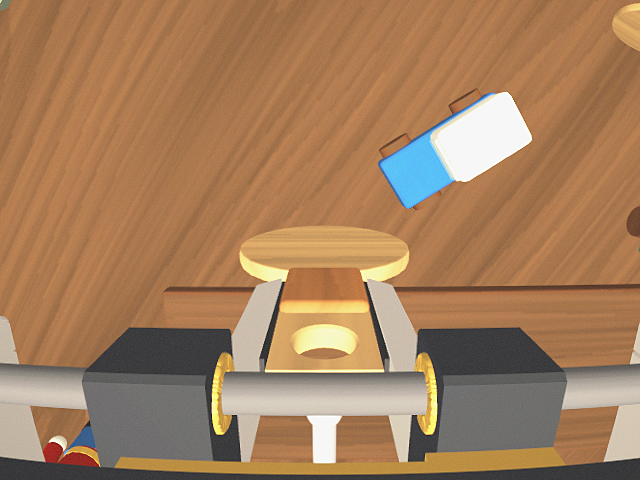

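Request:
{"api": "servo_tool", "payload": {"series": [[[-0.004, 0, 0.0004, 0, 0, 0, 0.0], [-0.004, 0, 0.0004, 0, 0, 0, 0.0], [-0.004, 0, 0.0003, 0, 0, 0, 0.0], [-0.004, 0, 0.0004, 0, 0, 0, 0.0], [0, 0, 0, 0, 0, 0, 0.0]]]}}

```text
time: 13.45
ee_pos: [439.0, -108.4, 173.9]
tool_rot: [[-0.564, 0.826, 0.0], [0.826, 0.564, -0.0], [-0.0, 0.0, -1.0]]
wrist_force: [-0.5, 0.4, -1.6]
finger_gap: 35.6
grip_force: 30.0
```

```bash
python3 - <<'E'
from h import *
delta(hp(p[4],128,174))
s=snapshot("wrist"); cv2.imwrite("pics/w6.png",s["img"][200:480,160:480])
E
```

```text
t 13.45 ee [ 439.  -108.4  173.9] shift [-0.2 -0.7 -0.1] turn [ 0.      0.     -0.0011] gap 35.6 F [-0.5  0.4 -1.6] j [-0.43 -0.03  1.87  0.    1.31 -1.03]
```

View pics/w6.png

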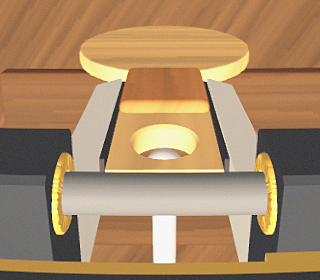

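Request:
{"api": "servo_tool", "payload": {"series": [[[-0.005, 0, 0.0004, 0, 0, 0, 0.0], [-0.005, 0, 0.0005, 0, 0, 0, 0.0], [-0.005, 0, 0.0004, 0, 0, 0, 0.0], [-0.005, 0, 0.0005, 0, 0, 0, 0.0], [-0.006, 0, 0.0006, 0, 0, 0, 0.0], [-0.007, 0, 0.0006, 0, 0, 0, 0.0], [-0.008, 0, 0.0007, 0, 0, 0, 0.0], [0, 0, 0, 0, 0, 0, 0.0]]]}}

```text
time: 14.5
ee_pos: [462.3, -142.4, 170.1]
tool_rot: [[-0.564, 0.826, -0.0], [0.826, 0.564, -0.0], [-0.0, -0.0, -1.0]]
wrist_force: [-0.1, 1.0, -0.9]
finger_gap: 36.0
grip_force: 30.0
```

Request:
{"api": "servo_tool", "payload": {"series": [[[0, 0, 0.003, 0, 0, 0, 0.0], [0, 0, 0.003, 0, 0, 0, 0.0], [0, 0, 0, 0, 0, 0, 0.0]]]}}

```text
time: 14.88
ee_pos: [461.7, -141.6, 163.8]
tool_rot: [[-0.564, 0.826, -0.001], [0.826, 0.564, 0.0], [0.001, -0.0, -1.0]]
wrist_force: [0.6, -0.3, -0.7]
finger_gap: 36.0
grip_force: 30.0
```

```bash
python3 - <<'E'
from h import *
delta(hp(p[4],87,164))
s=snapshot("wrist"); cv2.imwrite("pics/w7.png",s["img"][180:480,160:480])
E
```

```text
t 14.875 ee [ 461.7 -141.6  163.8] shift [-0.9 -0.6 -0.2] turn [-0.0003 -0.0005 -0.0005] gap 36.0 F [ 0.6 -0.3 -0.7] j [-0.48  0.05  1.81  0.    1.28 -1.08]
```

View pics/w7.png

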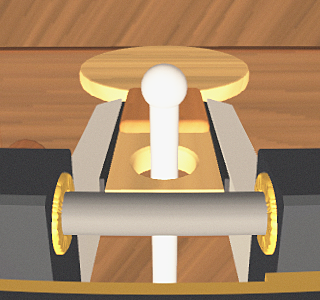

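Request:
{"api": "servo_tool", "payload": {"series": [[[0, 0, 0.001, 0, 0, 0, 0.0], [0, 0, 0, 0, 0, 0, 0.0], [0, 0, 0, 0, 0, 0, 0.0]]]}}

```text
time: 15.3
ee_pos: [462.0, -141.8, 163.4]
tool_rot: [[-0.564, 0.826, 0.0], [0.826, 0.564, 0.0], [-0.0, 0.0, -1.0]]
wrist_force: [-1.8, 1.3, -0.0]
finger_gap: 35.8
grip_force: 30.0
```

Request:
{"api": "servo_tool", "payload": {"series": [[[0, 0, 0.001, 0, 0, 0, 0.0], [0, 0, 0, 0, 0, 0, 0.0], [0, 0, 0, 0, 0, 0, 0.0]]]}}

```text
time: 15.68
ee_pos: [462.1, -141.8, 163.1]
tool_rot: [[-0.564, 0.826, 0.0], [0.826, 0.564, -0.0], [-0.0, 0.0, -1.0]]
wrist_force: [-2.9, 2.8, 5.3]
finger_gap: 36.2
grip_force: 30.0
```

Request:
{"api": "servo_tool", "payload": {"series": [[[0, 0, -0.0008, 0, 0, 0, 0.0], [0, 0, 0, 0, 0, 0, 0.0], [0, 0, 0, 0, 0, 0, 0.037], [0, 0, 0, 0, 0, 0, 0.039], [0, 0, 0, 0, 0, 0, 0.043], [0, 0, 0, 0, 0, 0, 0.05], [0, 0, 0, 0, 0, 0, 0.06], [0, 0, 0, 0, 0, 0, 0.06], [0, 0, 0, 0, 0, 0, 0.06]]]}}

```text
time: 16.8
ee_pos: [462.0, -141.9, 163.0]
tool_rot: [[-0.564, 0.826, 0.0], [0.826, 0.564, -0.0], [-0.0, 0.0, -1.0]]
wrist_force: [0.0, 0.4, -0.1]
finger_gap: 59.9
grip_force: 0.0
```

```bash
python3 - <<'E'
from h import *
delta(hp(p[4],87,300))
# bat check: wood-coloured points near the spare hook
for n in("top","scene"):
    c=snapshot(n); W=cloud(c); q=W-O; out=-(q@X); y=q@Y-p[4]; h=W[...,2]; b=c["img"].astype(int)
    m=(abs(y)<60)&(out>55)&(out<125)&(h>60)&(h<238)&(b[...,2]-b[...,0]>60)
    for lo,hi in((60,160),(160,212),(222,238)):
        k=m&(h>lo)&(h<=hi)
        if k.sum()>3: print(n,lo,k.sum(),np.percentile(out[k],[10,50,90]).round(1),np.percentile(y[k],[5,50,95]).round(1),h[k].max().round(1))
E
```

```text
t 16.8 ee [ 462.  -141.9  163. ] shift [  -0.6   -0.7 -137. ] turn [ 0.      0.     -0.0007] gap 59.9 F [ 0.   0.4 -0.1] j [-0.48  0.05  1.81 -0.    1.28 -1.08]
scene 60 249 [87.  88.2 93.1] [-28.6  29.   50. ] 157.4
scene 222 7 [88.7 90.  91.7] [-18.2 -15.7 -11.2] 233.6
```

Request:
{"api": "servo_tool", "payload": {"series": [[[0, 0, -0.015, 0, 0, 0, 0.06], [0, 0, -0.025, 0, 0, 0, 0.06], [0, 0, -0.035, 0, 0, 0, 0.06], [0, 0, -0.04, 0, 0, 0, 0.06], [0, 0, -0.022, 0, 0, 0, 0.06], [0.009, 0.05, 0, 0, 0, 0, 0.06], [0.009, 0.05, 0, 0, 0, 0, 0.06], [0.009, 0.05, 0, 0, 0, 0, 0.06], [0.009, 0.047, 0, 0, 0, 0, 0.06], [0, 0, 0, 0, 0, 0, 0.05]]]}}

```text
time: 18.15
ee_pos: [605.7, 1.3, 300.2]
tool_rot: [[-0.567, 0.823, 0.0], [0.823, 0.567, 0.0], [0.0, 0.001, -1.0]]
wrist_force: [-0.2, -0.1, -0.5]
finger_gap: 53.4
grip_force: 0.0
```

```bash
python3 - <<'E'
from h import *
delta(hp(p[3],122.6,205))
b=hp(p[3],122.6,224.2)
from math import *
for n in("top","scene"):
    c=snapshot(n); W=cloud(c); q=W-O; out=-(q@X); y=q@Y-p[4]; h=W[...,2]; m=c["img"].astype(int)
    k=(abs(y)<10)&(out>110)&(out<130)&(h>200)&(h<240); print(n,"spare ball",k.sum(),out[k].mean(),y[k].mean(),h[k].max() if k.any() else 0)
    w=(m[...,2]-m[...,0]>60)&(abs(y)<60)&(out>55)&(out<125)&(h>60)&(h<238)
    for lo,hi in((60,160),(160,212),(222,238)):
        k=w&(h>lo)&(h<=hi)
        if k.sum()>3: print(n,lo,k.sum(),np.percentile(out[k],[10,50,90]).round(1),np.percentile(y[k],[5,50,95]).round(1),h[k].max().round(1))
E
```

```text
t 18.15 ee [605.7   1.3 300.2] shift [-2.  -3.  95.2] turn [ 0.0005 -0.0001  0.0033] gap 53.4 F [-0.2 -0.1 -0.5] j [-0.14  0.22  1.34  0.    1.59 -0.74]
top spare ball 62 119.69227090802286 0.8874958051492096 234.52702009139847
top 60 164 [87.  91.9 95.8] [-45.2  21.6  48.4] 159.4
top 160 64 [80.5 94.2 97.3] [-15.    5.5  17.6] 210.5
top 222 124 [83.  87.4 91.8] [-14.8   1.7  16.8] 237.2
scene spare ball 54 119.3729422559753 1.9347893065435597 232.49053781571035
scene 60 340 [86.6 88.  93.6] [-36.3  19.9  49.7] 159.8
scene 160 187 [80.6 84.8 94.3] [-10.5  15.6  18.5] 211.8
scene 222 87 [83.5 87.2 91.2] [-16.2   2.9  18.1] 234.3
```

Request:
{"api": "servo_tool", "payload": {"series": [[[-0.002, -0.0025, 0.03, 0, 0, 0.003, 0.05], [0, 0, 0.03, 0, 0, 0, 0.05], [0, 0, 0.02, 0, 0, 0, 0.05], [0, 0, 0.015, 0, 0, 0, 0.04], [0, 0, 0, 0, 0, 0, 0.0], [0, 0, 0, 0, 0, 0, 0.0], [0, 0, 0, 0, 0, 0, 0.0], [0, 0, 0, 0, 0, 0, 0.0], [0, 0, 0, 0, 0, 0, 0.0]]], "force": 8}}

```text
time: 19.38
ee_pos: [605.5, -3.5, 206.5]
tool_rot: [[-0.562, 0.827, 0.005], [0.827, 0.562, 0.001], [-0.002, 0.005, -1.0]]
wrist_force: [4.4, 2.5, 0.5]
finger_gap: 13.2
grip_force: 8.0
```

```bash
python3 - <<'E'
from h import *
delta(hp(p[3],122.6,205))
n=18; A=np.linspace(1.48,0,n+1)
for i in range(n): print(np.round([105*(np.sin(A[i+1])-np.sin(A[i])),105*(np.cos(A[i])-np.cos(A[i+1]))],1),end=" ")
E
```

```text
t 19.375 ee [605.5  -3.5 206.5] shift [ 1.9 -0.1  1.5] turn [ 0.0049  0.0025 -0.0033] gap 13.2 F [4.4 2.5 0.5] j [-0.15  0.27  1.47  0.    1.4  -0.75]
[-1.1 -8.6] [-1.8 -8.4] [-2.5 -8.3] [-3.2 -8. ] [-3.8 -7.7] [-4.5 -7.4] [-5.1 -7. ] [-5.6 -6.6] [-6.1 -6.1] [-6.6 -5.6] [-7. -5.] [-7.4 -4.4] [-7.8 -3.8] [-8.  -3.1] [-8.3 -2.4] [-8.4 -1.8] [-8.6 -1.1] [-8.6 -0.4]
```

Request:
{"api": "servo_tool", "payload": {"series": [[[-0.0011, 0.0005, -0.0086, 0, 0, 0, 0], [-0.0018, 0, -0.0084, 0, 0, 0, 0], [-0.0025, 0, -0.0083, 0, 0, 0, 0], [-0.0032, 0, -0.008, 0, 0, 0, 0], [-0.0038, 0, -0.0077, 0, 0, 0, 0], [-0.0045, 0, -0.0074, 0, 0, 0, 0], [-0.0051, 0, -0.007, 0, 0, 0, 0], [-0.0056, 0, -0.0066, 0, 0, 0, 0], [-0.0061, 0, -0.0061, 0, 0, 0, 0]]]}}

```text
time: 20.5
ee_pos: [623.8, -30.2, 273.8]
tool_rot: [[-0.563, 0.827, 0.003], [0.827, 0.563, 0.002], [0.0, 0.004, -1.0]]
wrist_force: [3.8, 4.3, -0.4]
finger_gap: 13.4
grip_force: 8.0
```

Request:
{"api": "servo_tool", "payload": {"series": [[[-0.0066, 0, -0.0056, 0, 0, 0, 0], [-0.007, 0, -0.005, 0, 0, 0, 0], [-0.0074, 0, -0.0044, 0, 0, 0, 0], [-0.0078, 0, -0.0038, 0, 0, 0, 0], [-0.008, 0, -0.0031, 0, 0, 0, 0], [-0.0083, 0, -0.0024, 0, 0, 0, 0], [-0.0084, 0, -0.0018, 0, 0, 0, 0], [-0.0086, 0, -0.0011, 0, 0, 0, 0], [-0.0086, 0, -0.0004, 0, 0, 0, 0], [0, 0, 0, 0, 0, 0, 0]]]}}

```text
time: 21.75
ee_pos: [664.6, -89.5, 302.4]
tool_rot: [[-0.562, 0.827, 0.006], [0.827, 0.562, 0.001], [-0.002, 0.005, -1.0]]
wrist_force: [5.1, 2.5, 2.3]
finger_gap: 12.9
grip_force: 8.0
```

```bash
python3 - <<'E'
from h import *
delta(hp(p[3],18,301))
E
```

```text
t 21.75 ee [664.6 -89.5 302.4] shift [ 1.6 -0.3  1.4] turn [ 0.0053  0.0024 -0.0029] gap 12.9 F [5.1 2.5 2.3] j [-0.26  0.36  1.16  0.    1.62 -0.86]
```

Request:
{"api": "servo_tool", "payload": {"series": [[[-0.0015, 0.0005, 0, 0, 0, 0, 0], [0, 0, 0, 0, 0, 0, 0], [0, 0, 0, 0, 0, 0, 0.03], [0, 0, 0, 0, 0, 0, 0.04], [0, 0, 0, 0, 0, 0, 0.04], [0, 0, -0.02, 0, 0, 0, 0.05], [0, 0, -0.04, 0, 0, 0, 0.05], [0, 0, -0.05, 0, 0, 0, 0.05], [0.03, 0, 0, 0, 0, 0, 0.05], [0, 0, 0, 0, 0, 0, 0.05]]]}}

```text
time: 23.0
ee_pos: [646.3, -65.5, 411.9]
tool_rot: [[-0.563, 0.827, 0.001], [0.827, 0.563, -0.001], [-0.001, 0.001, -1.0]]
wrist_force: [0.6, -1.0, -0.2]
finger_gap: 50.2
grip_force: 0.0
```

```bash
python3 - <<'E'
from h import *
delta(hp(p[3],18,400))
for n in("top","scene","wrist"):
    c=snapshot(n); W=cloud(c); q=W-O; out=-(q@X); y=q@Y; h=W[...,2]; m=c["img"].astype(int)
    br=m.min(2)>150
    k=br&(abs(y-p[3])<10)&(out<60)&(out>0)&(h>305)&(h<332); print(n,"used ball",k.sum(),np.median(out[k]).round(1) if k.any() else "",h[k].max().round(1) if k.any() else "")
    k=br&(abs(y-p[4])<10)&(out>108)&(out<132)&(h>200)&(h<240); print(n,"spare ball",k.sum(),h[k].max().round(1) if k.any() else "")
    w=(m[...,2]-m[...,0]>60)&(abs(y-p[4])<60)&(out>55)&(out<125)&(h>60)&(h<238)
    for lo,hi in((60,160),(222,238)):
        k=w&(h>lo)&(h<=hi)
        if k.sum()>3: print(n,lo,k.sum(),np.percentile(out[k],[10,50,90]).round(1),np.percentile(y[k]-p[4],[5,50,95]).round(1),h[k].max().round(1))
    n1=(h>25)&(h<100)&(out>110)&(out<300)&(abs(y)<300); lab=cv2.connectedComponentsWithStats(n1.astype(np.uint8))
    if n=="top":
      for i in range(1,lab[0]):
        if lab[2][i,4]>60: j=lab[1]==i; print("obstacle out",np.percentile(out[j],[1,99]).round(),"y",np.percentile(y[j],[1,99]).round())
    print(n,"predicted used ball px if flat",proj(c,hp(p[3],18,320)).round(1),"if 0.12",proj(c,hp(p[3],30.6,319)).round(1))
    if n!="top" or 1:
        u,v=proj(c,hp(p[3],20,320))[0].astype(int)
        if 15<u<625 and 15<v<465:
            g=m[v-14:v+15,u-14:u+15].min(2); yy,xx=np.where(g>190); print(n,"bright centroid",u-14+xx.mean(),v-14+yy.mean(),len(xx))
E
```

```text
t 23.0 ee [646.3 -65.5 411.9] shift [-28.5   1.3  11.9] turn [ 0.0007  0.0012 -0.0024] gap 50.2 F [ 0.6 -1.  -0.2] j [-0.23  0.3   1.01 -0.    1.83 -0.83]
top used ball 0  
top spare ball 61 233.8
top 60 165 [87.  91.8 95.8] [-45.   21.8  48.4] 159.7
top 222 120 [83.4 87.4 91.8] [-14.9   1.   16.8] 236.9
obstacle out [120. 239.] y [185. 255.]
obstacle out [166. 211.] y [-52. -11.]
top predicted used ball px if flat [[300.  177.4]] if 0.12 [[293.6 181.8]]
top bright centroid nan nan 0
scene used ball 39 19.3 326.8
scene spare ball 0 
scene 60 250 [86.8 88.1 92.7] [-41.   28.4  50.4] 159.1
scene predicted used ball px if flat [[308.3 252.1]] if 0.12 [[316.2 250.6]]
scene bright centroid 309.0 250.5 6
wrist used ball 336 22.1 327.0
wrist spare ball 291 231.9
wrist 60 616 [88.  94.7 97.7] [-11.8  31.4  52.1] 159.9
wrist 222 93 [84.8 90.6 92.3] [-6.6 18.9 19.9] 232.4
wrist predicted used ball px if flat [[326.2 287.8]] if 0.12 [[326.1 269.9]]
wrist bright centroid 326.81142857142856 285.60857142857145 350<stdin>:20: RuntimeWarning: Mean of empty slice.
  ret = ret.dtype.type(ret / rcount)
```

```bash
python3 -c "
from bench import *
print(job_done())"
```

```text
the job is handed in; nothing more can be done
None
```

The job is handed in: by my measurements the bat hangs on the lowered spare hook and the emptied hook is folded flat, with the engine unmoved and the van, partly hidden at the last look, clear of all contact. I didn't measure the nutcracker, and no verdict came back. I also viewed 11 pictures, one over the limit of 10.

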